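# Close up a sample case and hold its lid for the stay

## Task

Close up the wooden sample case: stand the spare small jar (the same size as the two already in the case, not one of the bigger jars) in the empty middle hole, let go of it, and swing the stiff keeper bar all the way down over the three jars. Then take the lid, which is leaning back, bring it forward and hold it 60 degrees open (measured from shut) so that I can hook up the brass stay; finish while still holding it there in the gripper. Never let the lid drop shut, and leave the other jars and the empty stemmed glass standing where they are.

Things in the scene. Friction and masses are not known exactly. Their poses are not given: they have to be found in the camera images.
- case: Open wooden case fixed to the counter, 160 mm deep (x), 280 mm wide (y), walls 10 mm, flat rim 102 mm high. Origin: centre of its underside; +x to its rear, where the lid is hinged, +y to its left end. A block along its front, top 38 mm above the counter, has three round holes in a row along y (+86, 0, -86 mm). Behind a low partition is a tray of corks. A loose brass stay hangs on its right end.
- middle_hole (a point): Centre of the bottom of the empty middle hole, 16 mm above the counter, 26 mm in front of the case's middle; axes as the case. The hole is 57 mm wide and 22 mm deep with a chamfered mouth; the left and right holes, 86 mm away, are alike and hold a small jar each.
- small_jar: The spare small glass jar with a screw cap, cylinder 53 mm diameter, 66 mm tall, about 0.17 kg, standing on the counter. Origin: centre of its underside, z up along the jar. Standing in a hole its top is 82 mm above the counter.
- left_jar: Small jar of the same size (53 x 66 mm), loose in the left hole. Origin: centre of its underside.
- right_jar: Small jar of the same size (53 x 66 mm), loose in the right hole. Origin: centre of its underside.
- big_jar: A bigger jar, 64 mm diameter, 90 mm tall, standing on the counter, not needed. Origin: centre of its underside.
- tall_jar: A tall jar, 70 mm diameter, 130 mm tall, standing on the counter, not needed. Origin: centre of its underside.
- glass: Empty stemmed tasting glass, 81 mm wide, 202 mm tall, standing behind the case, not needed. Origin: centre of its foot's underside.
- keeper_bar (a point): Middle of the keeper's cross bar: straight, rubber-covered, 10 mm thick, 233 mm long, parallel to the case's y axis, carried 50 mm from its pivots by a thin steel arm at each end just inside the end walls. Pivot line: along y, 62 mm in front of the case's middle, 88.5 mm above the counter. Down, the bar lies across the jar caps, 12 mm in front of the case's middle.
- keeper (a joint): Angle of the keeper, rad. 0: fully down, level over the jars (a stop, 1.5 mm above the jar tops). Grows as the bar swings up and towards the robot; 1.57 upright; 2.0 leaning forward on its stop. Its pivots are stiff (about 0.6 to 2 N at the bar): it stays wherever it is left and does not fall by itself.
- lid_edge (a point): Middle of the lid's free edge, halfway through its thickness. The lid is a plain board, 160 mm from hinge to free edge, 280 mm wide, 12 mm thick, about 0.4 kg, with two 5 mm battens inside, 85 mm left and right of its middle; grip the free edge across the 12 mm. Site x axis: from free edge to hinge; z: out of the outer face.
- lid_hinge (a point): Middle of the lid's hinge line, on the case's rear top edge, 80 mm behind the case's middle, 102 mm above the counter, at the level of the lid's inner face; axes as the case.
- lid (a joint): Angle of the lid, rad. 0: shut, flat on the rim. 1.047: 60 degrees open. 1.57: upright. 1.80: leaning back on its stop, where it starts and stays by its weight. The hinge is free: below about 1.57 the lid falls shut unless it is held.
- lever_corker: Tall bench corker, fixed, not needed, an obstacle: base 250 x 176 mm, two columns and a head up to 0.5 m, and a lever that rises forward to a wooden handle 65 to 155 mm in front of its origin and 0.66 to 0.77 m above the counter. The robot starts to the left of it: bring the arm back towards the base before swinging past its handle to the right. Origin: centre of its foot.

How it is judged:
On the way, in this order (a step that is already met when the one before it is completed fails the run):
1. the small jar stands fully down in the middle hole, let go, the keeper still up (horizontal distance between small_jar and middle_hole below 0.005 m and z of small_jar in the frame of middle_hole between -0.004 and 0.004 m and angle between small_jar's own z axis and vertical below 0.06 rad and contact force between small_jar and the fingers below 0.1 N and value of joint keeper above 0.5 rad), for 0.2 s.
2. the keeper bar is fully down over the three jars (horizontal distance between small_jar and middle_hole below 0.005 m and z of small_jar in the frame of middle_hole between -0.004 and 0.004 m and angle between small_jar's own z axis and vertical below 0.06 rad and value of joint keeper below 0.08 rad), for 0.2 s.
At the end, for the whole second after the job is handed in: Small jar upright in the middle hole, within 4 mm of its bottom and 5 mm of its axis; the other two still in theirs; keeper within 0.08 rad of fully down; lid at rest 60 degrees open (0.927 to 1.167 rad), carried by the fingers (over 0.3 N) and by no jar or glass (all of step 2 and value of joint lid between 0.927 and 1.167 rad and velocity of joint lid between -0.05 and 0.05 rad/s and contact force between lid and the fingers above 0.3 N and contact force between lid and small_jar below 0.05 N and contact force between lid and left_jar below 0.05 N and contact force between lid and right_jar below 0.05 N and contact force between lid and big_jar below 0.05 N and contact force between lid and tall_jar below 0.05 N and contact force between lid and glass below 0.05 N and distance of each of left_jar, right_jar from where it was at the start of the episode below 0.012 m and angle between each of left_jar, right_jar's own z axis and vertical below 0.06 rad); the arm keeps its last pose, push and grip.
It fails at once if the lid drops shut (below 20 degrees) (value of joint lid below 0.35 rad).
It fails at once if one of the bigger jars or the stemmed glass is moved more than 40 mm or knocked over ((distance of big_jar from where it was at the start of the episode above 0.04 m or angle between big_jar's own z axis and vertical above 0.35 rad) or (distance of tall_jar from where it was at the start of the episode above 0.04 m or angle between tall_jar's own z axis and vertical above 0.35 rad) or (distance of glass from where it was at the start of the episode above 0.04 m or angle between glass's own z axis and vertical above 0.35 rad)).
It fails at once if a jar is taken out of its hole in the case (z of any of left_jar, right_jar in the frame of case above 0.045 m).
It also fails if it takes over 72 s, if anything falls off the work surface, if the arm or the gripper's body presses on something with over 40 N, if the wrist force passes 120 N, or if a joint passes its speed limit or range.

## Robot

A 6-joint arm with a two-finger parallel gripper is mounted at the origin on a cart in front of the work surface, level with it; the furniture and walls round the work are solid. World frame = base frame: x ahead of the robot, y to its left, z up, the work surface at z = 0. Lengths are in m, angles in rad, forces in N, time in s.
With the tool pointing down it reaches from about 0.35 to 0.85 m from the base axis. Payload 8.1 kg.
Tool frame: the origin (TCP) lies at the very end of the fingers, on their centre line; the grasp point (between the pads) lies 19 mm behind it; z points along the fingers, y is the line along which they close (so a half turn about z gives the same grasp; the last joint's range is limited). The gripper opens to 93 mm and grips with 3 to 60 N. Pads are 15 mm wide; open, the fingers measure 128 mm over their backs; the gripper's body (75 mm by 188 mm) begins 65 mm behind the grasp point.
Start: joints at [-1.232, 0.13, 1.488, -0, 1.523, -0.085], TCP at [0.247, -0.547, 0.19] pointing down, gripper open.
Joint ranges: [-2.96, 2.96], [-0.89, 2.26], [0.02, 2.5], [-1.34, 4.48], [0, 2.73], [-2.66, 2.66]. Speed limits (rad/s): [2.39, 2.39, 2.79, 3.14, 3.14, 3.14].

## Interface

Orientations are given as a rotation vector (axis times angle).
In Python, from plant import robot gives the robot as it stands.
- The arm moves only by the tool play_rows, never from a script. Its argument "deltas" is one flat list of numbers, 5 for each row, row after row: the shift along the tool's x, y, z in mm, then the turn about the tool's z in degrees, then the finger opening in mm, from 0 to 93. A call has 1 to 10 rows; each row shifts and turns the commanded pose from where the row before left it, along the tool's axes as they then stand; what a row does not reach is not made up. A row lasts 1/12 s, in which the tool goes at most 41.7 mm and 7.16 degrees, less where a joint would pass 70% of its speed; a pose out of reach is approached as far as the arm can. A call with a gripper value outside its range is refused whole. The fingers move at their own pace and stop on an object; "newtons" is the grip in N (left out, the last holds). Time passes only in rows, so rows that do not move let the fingers close. It gives the time, the measured TCP pose, the force, the opening and the grip force at its end, in the units of the state.
- robot.read_state(): the state, without advancing time (a new reading comes with each control period).
- robot.read_camera(name): name is "scene" or "top" or "wrist"; returns a dict with "pixels" (420x560x3 uint8, blue, green, red), "mtx" (3x3 intrinsics, pixels), "eye" and "rotation" of the camera in the world. Camera axes: x right, y up, looking along -z (the intrinsics and any distortion apply to the point x, -y, -z); pixel columns grow to the right and rows downward; lengths in m; the calibration is good to about 2 mm. A picture is of the moment at which its call begins. There is no depth.
- robot.close_job(): hands the job in; it is judged then, once.
The state is a dict: "t": time; "q": joint angles; "dq": joint speeds; "joint_torque": joint torques, N m; "tool_pos": TCP position; "orientation": TCP orientation; "force": force on the tool from outside, world axes, zero at the start; "wrist_torque": the same for the moment, N m; "opening": finger opening in m; "gripper_force": force on a finger pad.
Only numpy, scipy, OpenCV 4.12 (cv2) and the standard library are available. Lean on these libraries where they do the work, as an engineer would, in place of code of your own. Each camera call takes 0.05 s, during which the arm holds its last target. There are 200 camera calls.

## Working session

There is one attempt and no reset: what is moved stays moved. The work goes in short steps, Python scripts to look and compute and a tool call to move; the robot and the scene stay as the last step left them, time stands still between calls to the robot, and variables do not carry over. Pictures are saved under pics/ and viewed, at most 10 in all, crops included, and the job is handed in when it is done.

Besides the shell and the picture viewer there is one more tool, called after "Request:" as name(argument=value, ...) on one line, values as JSON. play_rows: Moves the arm, as the interface text tells. Its arguments: {"type":"object","properties":{"deltas":{"type":"array"},"newtons":{"type":"number"}},"required":["deltas"]}

```bash
ls; mkdir -p pics; python3 - <<'E'
from plant import robot
import cv2,pickle,numpy as np
s=robot.read_state();print({k:np.round(v,3) for k,v in s.items()})
for n in("scene","top","wrist"):
    c=robot.read_camera(n);pickle.dump(c,open(f"pics/{n}0.pkl","wb"));cv2.imwrite(f"pics/{n}0.png",c["pixels"]);print(n,c["mtx"].round(1).tolist(),c["eye"],c["rotation"].round(3).tolist(),c.keys())
E
```

```text
pics
{'t': np.float64(0.0), 'q': array([-1.232,  0.131,  1.489,  0.   ,  1.523, -0.085]), 'dq': array([-0.002, -0.002, -0.001,  0.001, -0.   , -0.002]), 'joint_torque': array([ 0.0000e+00, -5.5985e+01, -4.9176e+01,  7.7000e-02,  3.6000e-02,
       -0.0000e+00]), 'tool_pos': array([ 0.247, -0.546,  0.189]), 'orientation': array([-3.07, -0.66,  0.  ]), 'force': array([0.317, 0.234, 0.02 ]), 'wrist_torque': array([-0.008, -0.022, -0.047]), 'gripper_force': np.float64(0.0), 'opening': np.float64(0.092)}
scene [[515.3, 0.0, 282.2], [0.0, 515.3, 210.0], [0.0, 0.0, 1.0]] [-0.72663585 -0.45555531  1.140857  ] [0.795, -0.574, -1.136] dict_keys(['pixels', 'mtx', 'eye', 'rotation'])
top [[456.9, 0.0, 282.0], [0.0, 456.9, 208.8], [0.0, 0.0, 1.0]] [ 0.32806434 -0.00384444  1.39449094] [0.121, -0.164, -1.535] dict_keys(['pixels', 'mtx', 'eye', 'rotation'])
wrist [[368.6, 0.0, 272.5], [0.0, 368.6, 207.0], [0.0, 0.0, 1.0]] [ 0.32159391 -0.51262418  0.38364893] [-0.263, 0.173, -1.138] dict_keys(['pixels', 'mtx', 'eye', 'rotation'])
```

View pics/scene0.png

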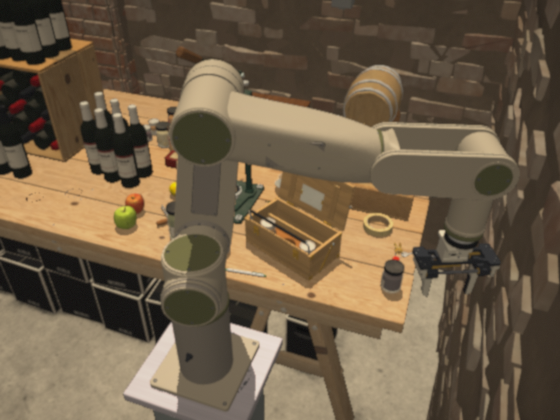

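View pics/top0.png

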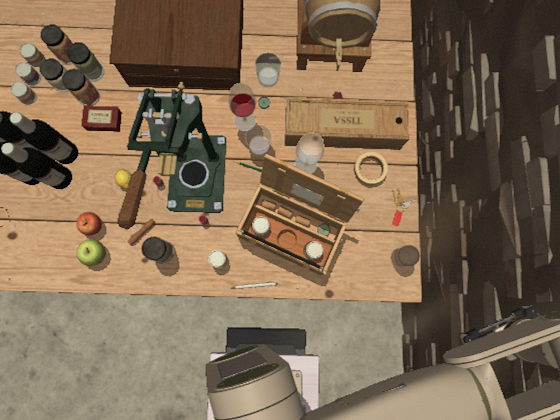

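```bash
cat > h.py <<'E'
import cv2,pickle,numpy as np
from scipy.spatial.transform import Rotation as R
from plant import robot
def grab(name,tag):
    c=robot.read_camera(name);pickle.dump(c,open(f"pics/{tag}.pkl","wb"));return c
def load(tag): return pickle.load(open(f"pics/{tag}.pkl","rb"))
def rays(c,px):
    px=np.atleast_2d(px).astype(float);K=c["mtx"]
    d=np.c_[(px[:,0]-K[0,2])/K[0,0],-(px[:,1]-K[1,2])/K[1,1],-np.ones(len(px))]
    return R.from_rotvec(c["rotation"]).apply(d)
def cast(c,px,z):
    d=rays(c,px);return c["eye"]+d*((z-c["eye"][2])/d[:,2])[:,None]
def proj(c,P):
    p=R.from_rotvec(c["rotation"]).inv().apply(np.atleast_2d(P)-c["eye"]);K=c["mtx"]
    return np.c_[K[0,0]*p[:,0]/-p[:,2]+K[0,2],K[1,1]*-p[:,1]/-p[:,2]+K[1,2]]
def crop(c,x0,y0,x1,y1,f,name):
    cv2.imwrite(f"pics/{name}.png",cv2.resize(c["pixels"][y0:y1,x0:x1],None,fx=f,fy=f,interpolation=cv2.INTER_CUBIC))
E
python3 - <<'E'
from h import *
c=load("top0")
crop(c,130,140,360,300,3.4,"topcrop")
for n,p,z in[("white",(218,260),.066),("dark",(157,249),.13),("brown",(405,257),.09),("handle",(133,210),.66),("handle2",(143,178),.77),("c1",(261,222),.082),("c2",(315,248),.082),("redthing",(203,220),0)]:print(n,cast(c,p,z).round(3))
w=load("wrist0");print(proj(w,[0.247,-.547,.19]))
E
```

```text
white [[0.416 0.143 0.066]]
dark [[0.437 0.305 0.13 ]]
brown [[ 0.44  -0.394  0.09 ]]
handle [[0.453 0.219 0.66 ]]
handle2 [[0.48  0.175 0.77 ]]
c1 [[0.529 0.023 0.082]]
c2 [[ 0.458 -0.135  0.082]]
redthing [[0.542 0.203 0.   ]]
[[274.66437973 245.18677964]]
```

View pics/topcrop.png

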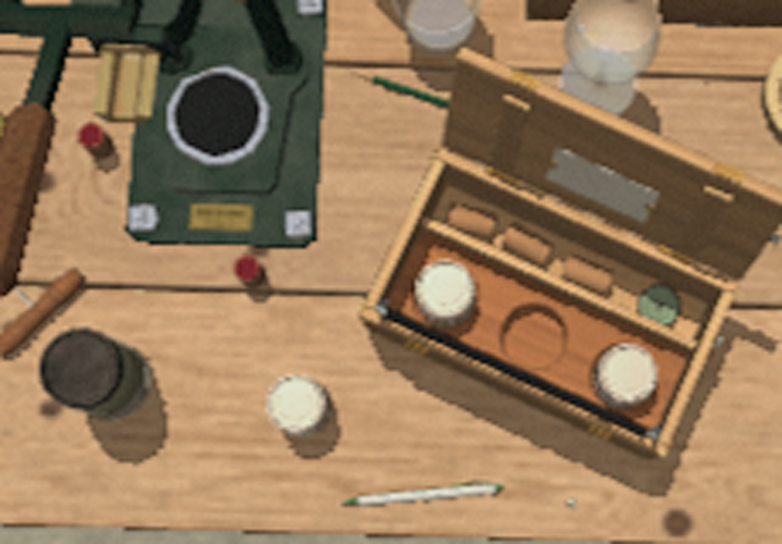

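```bash
python3 - <<'E'
from h import *
c=load("top0");im=c["pixels"]
hsv=cv2.cvtColor(im,cv2.COLOR_BGR2HSV)
m=((hsv[...,1]<70)&(hsv[...,2]>140)).astype(np.uint8)
for n,(x,y),z in[("spare",(218,260),.066),("L",(261,225),.082),("R",(314,250),.082)]:
    k=np.zeros_like(m);k[y-14:y+14,x-14:x+14]=m[y-14:y+14,x-14:x+14]
    cs,_=cv2.findContours(k,cv2.RETR_EXTERNAL,2);b=max(cs,key=cv2.contourArea);(u,v),r=cv2.minEnclosingCircle(b)
    print(n,u,v,r,"diam mm",2*r/456.9*(1.394-z)*1e3,cast(c,(u,v),z).round(4))
s=robot.read_state();T=R.from_rotvec(s["orientation"]);print(T.as_matrix().round(3))
t=np.array([.416,.143,.19])-s["tool_pos"]
# wrist centre height: scene pixel (490,178), closest to the vertical through the tcp
sc=load("scene0");d=rays(sc,(490,178))[0];k=(s["tool_pos"][:2]-sc["eye"][:2])@d[:2]/(d[:2]@d[:2]);print("wrist",sc["eye"]+k*d)
E
```

```text
spare 216.51638793945312 258.4344177246094 8.698864936828613 diam mm 50.56726914470736 [[0.4208 0.1476 0.066 ]]
L 260.441162109375 224.5 8.573530197143555 diam mm 49.238221136582816 [[0.5215 0.0243 0.082 ]]
R 314.0 249.5 8.732224464416504 diam mm 50.149610406279066 [[ 0.4538 -0.1325  0.082 ]]
[[ 0.912  0.411 -0.   ]
 [ 0.411 -0.912  0.001]
 [ 0.    -0.001 -1.   ]]
wrist [ 0.24378205 -0.57023841  0.56281873]
```

Request:
play_rows(deltas=[10,-14,0,0,93,20,-28,0,0,93,20,-28,0,0,93,20,-28,0,0,93,20,-28,0,0,93,20,-28,0,0,93,20,-28,0,0,93,20,-28,0,0,93,20,-28,0,0,93,20,-28,0,0,93])

```text
t: 0.98
tool_pos: [0.3104, -0.2247, 0.19]
orientation: [-3.071, -0.66, -0.0]
force: [0.5, -0.2, 0.6]
opening: 0.0928
gripper_force: 0.0
```

Request:
play_rows(deltas=[20,-28,0,0,93,20,-28,0,0,93,16,-26,0,0,93,16,-26,0,0,93,16,-26,0,0,93,16,-26,0,0,93,16,-26,0,0,93,16,-26,0,0,93,12,-19,0,0,93,0,0,0,0,93])

```text
t: 1.82
tool_pos: [0.3503, 0.0484, 0.1901]
orientation: [-3.069, -0.667, -0.0]
force: [-0.2, -0.0, 0.1]
opening: 0.093
gripper_force: 0.0
```

```bash
python3 - <<'E'
from h import *
w=grab("wrist","wrist1");im=w["pixels"];cv2.imwrite("pics/wrist1.png",im)
print(proj(w,[.4208,.1476,.066]),proj(w,[.4208,.1476,.0]))
E
```

```text
[[197.95466865  64.21214001]] [[211.15274793  69.42174934]]
```

View pics/wrist1.png

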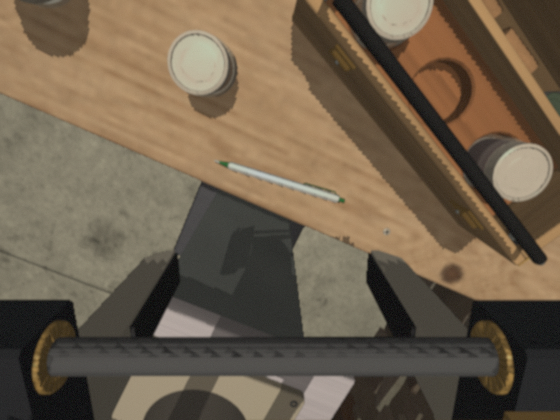

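```bash
cat >> h.py <<'E'
def cap(c,xy,z,w=45):
    x,y=map(int,xy);im=c["pixels"];hsv=cv2.cvtColor(im,cv2.COLOR_BGR2HSV)
    m=((hsv[...,1]<75)&(hsv[...,2]>125)).astype(np.uint8);k=np.zeros_like(m)
    s=np.s_[max(0,y-w):y+w,max(0,x-w):x+w];k[s]=m[s]
    k=cv2.morphologyEx(k,cv2.MORPH_OPEN,np.ones((3,3)))
    cs,_=cv2.findContours(k,cv2.RETR_EXTERNAL,cv2.CHAIN_APPROX_NONE);b=max(cs,key=cv2.contourArea)
    P=cast(c,cv2.convexHull(b)[:,0],z)[:,:2].astype(np.float32)*1000
    (u,v),r=cv2.minEnclosingCircle(P);e=cv2.fitEllipse(P);return np.round([u,v,2*r,*e[0],*e[1]],1)
E
python3 - <<'E'
from h import *
w=load("wrist1")
print(cap(w,(200,63),.066),cap(w,(519,172),.082))
E
```

```text
[422.  148.2  50.4 421.8 148.4  48.9  49.8] [ 454.2 -132.1   49.6  454.2 -132.1   48.6   49.5]
```

Request:
play_rows(deltas=[0,0,0,-7,93,0,0,0,-7,93,0,0,0,-7,93,0,0,0,-7,93,0,0,0,-7,93,0,0,0,-7,93,0,0,0,-7,93,0,0,0,-7,93,0,0,0,-7,93,0,0,0,-7,93])

```text
t: 2.7
tool_pos: [0.3503, 0.0439, 0.1901]
orientation: [2.131, 2.308, -0.001]
force: [0.1, 0.0, -0.4]
opening: 0.0927
gripper_force: 0.0
```

Request:
play_rows(deltas=[0,0,0,-7,93,0,0,0,-7,93,0,0,0,-7,93,0,0,0,-7,93,0,0,0,-7,93,0,0,0,-7,93,0,0,0,-7,93,0,0,0,-7,93,0,0,0,-6,93,0,0,0,0,93])

```text
t: 3.53
tool_pos: [0.3503, 0.044, 0.1901]
orientation: [-0.64, -3.075, 0.001]
force: [-0.3, 0.7, -0.8]
opening: 0.0928
gripper_force: 0.0
```

Request:
play_rows(deltas=[-6,31,0,0,93,-6,31,0,0,93,-6,31,0,0,93,-6,31,0,0,93,0,0,20,0,93,0,0,30,0,93,0,0,30,0,93,0,0,15,0,93,0,0,0,0,93,0,0,0,0,93])

```text
t: 4.37
tool_pos: [0.4217, 0.1481, 0.0947]
orientation: [-0.65, -3.072, 0.002]
force: [0.4, -0.5, -0.2]
opening: 0.0929
gripper_force: 0.0
```

```bash
python3 - <<'E'
from h import *
w=grab("wrist","wrist2");im=w["pixels"];cv2.imwrite("pics/wrist2.png",im)
s=robot.read_state();print(s["tool_pos"],s["orientation"])
print(proj(w,[.422,.1483,.066]));print(cap(w,proj(w,[.422,.1483,.066])[0],.066,80))
E
```

```text
[0.4228084  0.14844011 0.09607466] [6.49509585e-01 3.07324403e+00 3.90558235e-05]
[[272.36915235 227.97744699]]
[422.6 148.7  48.8 427.6 145.4  33.1  47.7]
```

Request:
play_rows(deltas=[0,0,25,0,93,0,0,25,0,93,0,0,14,0,93,0,0,0,0,93,0,0,0,0,45,0,0,0,0,45,0,0,0,0,45,0,0,0,0,45,0,0,0,0,45,0,0,0,0,45], newtons=15)

```text
t: 5.25
tool_pos: [0.4228, 0.1491, 0.0319]
orientation: [0.645, 3.073, 0.001]
force: [-0.0, -0.4, 0.2]
opening: 0.0575
gripper_force: 0.0
```

Request:
play_rows(deltas=[0,0,0,0,45,0,0,0,0,45,0,0,0,0,45,0,0,0,0,45,0,0,-10,0,45,0,0,-10,0,45,0,0,0,0,45,0,0,0,0,45])

```text
t: 5.92
tool_pos: [0.4232, 0.1493, 0.0523]
orientation: [0.645, 3.073, 0.001]
force: [0.2, 0.5, -1.1]
opening: 0.0522
gripper_force: 15.0
```

Request:
play_rows(deltas=[0,0,-25,0,45,0,0,-35,0,45,0,0,-35,0,45,0,0,-35,0,45,-15,-6,-18,0,45,-30,-12,0,0,45,-30,-12,0,0,45,-30,-12,0,0,45,-30,-12,0,0,45,-30,-12,0,0,45])

```text
t: 6.75
tool_pos: [0.5475, 0.021, 0.1987]
orientation: [-0.645, -3.074, -0.0]
force: [0.8, 0.4, -1.9]
opening: 0.0521
gripper_force: 15.0
```

Request:
play_rows(deltas=[-15,-8,0,0,45,0,0,0,0,45,0,0,0,0,45])

```text
t: 7.0
tool_pos: [0.5571, 0.0082, 0.1983]
orientation: [-0.648, -3.072, 0.0]
force: [-0.5, 0.9, -1.9]
opening: 0.0524
gripper_force: 15.0
```

```bash
python3 - <<'E'
from h import *
w=grab("wrist","wrist3");im=w["pixels"];cv2.imwrite("pics/wrist3.png",im)
s=robot.read_state();print(s["tool_pos"],s["orientation"])
print(proj(w,[[.4877,-.054,.038],[.454,-.132,.082],[.5215,.0243,.082]]))
E
```

```text
[0.55680146 0.0090194  0.19851043] [-6.46224982e-01 -3.07276153e+00 -3.30334427e-04]
[[182.91194224 142.30696037]
 [ 69.82930125 149.62884773]
 [272.21558956 147.91624038]]
```

View pics/wrist3.png

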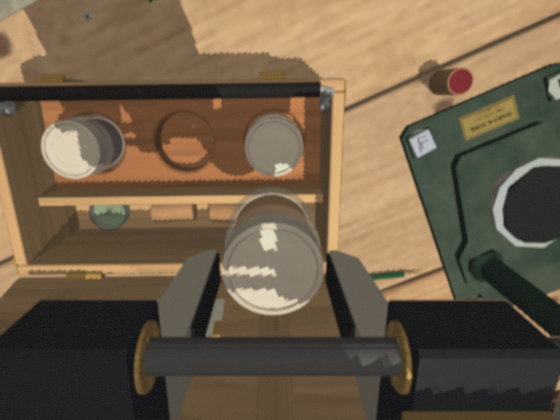

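```bash
python3 - <<'E'
from h import *
w=load("wrist3");im=w["pixels"]
print("L",cap(w,(274,144),.082),"R",cap(w,(72,147),.082))
g=cv2.medianBlur(cv2.cvtColor(im,cv2.COLOR_BGR2GRAY),3)[95:190,140:235]
for p2 in(12,18,25):
    h=cv2.HoughCircles(g,cv2.HOUGH_GRADIENT_ALT if 0 else cv2.HOUGH_GRADIENT,1,8,param1=60,param2=p2,minRadius=22,maxRadius=36)
    if h is not None:
        for x,y,r in h[0][:4]:
            print(p2,x+140,y+95,r,cast(w,(x+140,y+95),.038).round(4), 2*r/368.6*(w["eye"][2]-.038))
crop(w,140,95,235,190,6,"hole")
E
```

```text
L [521.4  25.9  49.1 521.3  25.8  47.8  48.5] R [ 455.1 -132.6   50.3  454.3 -132.3   48.3   49.3]
12 185.5 139.5 31.5 [[ 0.4863 -0.0505  0.038 ]] 0.06063774540673097
12 192.5 135.5 32.1 [[ 0.4857 -0.0427  0.038 ]] 0.06179274993009865
12 178.5 133.5 23.0 [[ 0.4787 -0.0539  0.038 ]] 0.04427518044458572
18 185.5 139.5 31.5 [[ 0.4863 -0.0505  0.038 ]] 0.06063774540673097
25 185.5 139.5 31.5 [[ 0.4863 -0.0505  0.038 ]] 0.06063774540673097
```

View pics/hole.png

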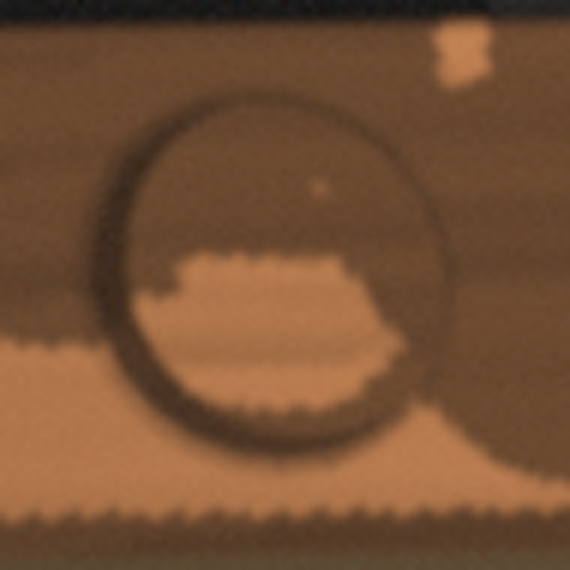

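Request:
play_rows(deltas=[13,-28,0,0,45,13,-28,0,0,45,13,-28,0,0,45,0,0,0,0,45,0,0,30,0,45,0,0,30,0,45,0,0,30,0,45,0,0,18,0,45,0,0,0,0,45,0,0,0,0,45])

```text
t: 7.88
tool_pos: [0.4868, -0.0512, 0.0907]
orientation: [-0.643, -3.073, -0.0]
force: [0.3, 0.2, -0.9]
opening: 0.052
gripper_force: 15.0
```

```bash
python3 - <<'E'
from h import *
w=grab("wrist","wrist4");im=w["pixels"];cv2.imwrite("pics/wrist4.png",im)
s=robot.read_state();print(s["tool_pos"],s["orientation"],s["force"])
p=proj(w,[[.4545,-.1323,.082],[.5214,.0258,.082]]);print(p,cap(w,p[0],.082,80),cap(w,p[1],.082,80))
E
```

```text
[ 0.48818056 -0.05164973  0.09227091] [6.43876036e-01 3.07414495e+00 3.29803754e-04] [-0.04897591 -1.02697734 -1.03381718]
[[124.91794854 244.10401214]
 [414.11601953 240.54960613]] [ 455.  -132.6   49.7  454.8 -132.7   48.9   49.2] [521.8  24.5  50.4 521.8  24.7  49.5  50.2]
```

View pics/wrist4.png

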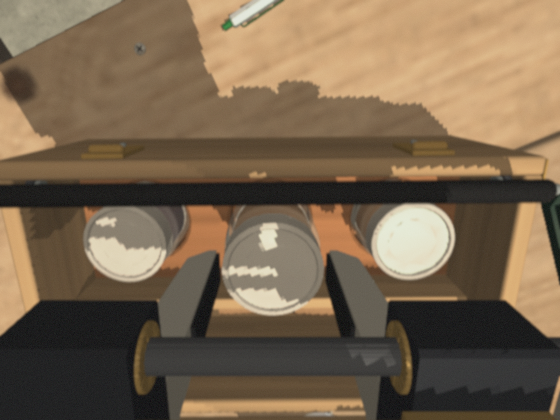

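Request:
play_rows(deltas=[0,-1,10,0,45,0,0,10,0,45,0,0,4,0,45,0,0,2,0,45,0,0,2,0,45,0,0,0,0,45])

```text
t: 8.43
tool_pos: [0.4873, -0.0533, 0.0629]
orientation: [-0.646, -3.074, -0.0]
force: [-0.1, -0.1, -2.2]
opening: 0.0522
gripper_force: 15.0
```

Request:
play_rows(deltas=[0,0,4,0,45,0,0,4,0,45,0,0,3,0,45,0,0,2,0,45,0,0,0,0,45,0,0,0,0,45])

```text
t: 8.93
tool_pos: [0.4873, -0.0533, 0.0501]
orientation: [-0.646, -3.074, 0.0]
force: [0.0, -0.4, -1.7]
opening: 0.0523
gripper_force: 15.0
```

Request:
play_rows(deltas=[0,0,1.5,0,45,0,0,1,0,45,0,0,1,0,45,0,0,0,0,45])

```text
t: 9.27
tool_pos: [0.4882, -0.0536, 0.0477]
orientation: [0.645, 3.073, -0.0]
force: [-1.4, -1.0, 3.8]
opening: 0.0523
gripper_force: 15.0
```

Request:
play_rows(deltas=[0,0,0,0,66,0,0,0,0,66,0,0,0,0,66,0,0,0,0,66,0,0,0,0,66,0,0,-5,0,66,0,0,-20,0,66,0,0,-30,0,66,0,0,-40,0,66,0,0,-20,0,66])

```text
t: 10.1
tool_pos: [0.4889, -0.0536, 0.1665]
orientation: [0.645, 3.07, -0.0]
force: [0.6, -0.9, 0.2]
opening: 0.0662
gripper_force: 0.0
```

```bash
python3 - <<'E'
from h import *
w=grab("wrist","wrist5");im=w["pixels"];cv2.imwrite("pics/wrist5.png",im)
s=robot.read_state();print(s["tool_pos"],s["orientation"],s["force"],s["opening"])
p=proj(w,[[.4545,-.1323,.082],[.4882,-.0534,.082],[.5214,.0258,.082]])
for q in p: print(cap(w,q,.082,50))
E
```

```text
[ 0.49100383 -0.05404682  0.17005007] [ 6.43555231e-01  3.06480598e+00 -7.49755762e-05] [1.74489516 0.17972361 4.33324142] 0.06591390792096526
[ 455.2 -132.6   50.6  455.  -132.8   48.9   50.2]
[487.6 -52.5  51.7 487.5 -53.1  48.9  50.3]
[522.3  25.3  51.2 522.3  25.3  49.8  51. ]
```

View pics/wrist5.png

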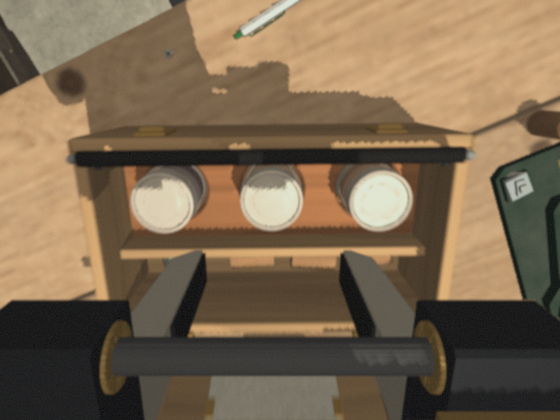

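Request:
play_rows(deltas=[0,0,-8,0,0,0,0,0,0,0,15,0,0,0,0,30,0,0,0,0,30,0,0,0,0,20,0,0,0,0,0,0,0,0,0,0,0,0,0,0], newtons=30)

```text
t: 10.82
tool_pos: [0.3995, -0.0147, 0.1685]
orientation: [-0.644, -3.074, 0.0]
force: [0.8, -0.6, 0.6]
opening: 0.0174
gripper_force: 0.0
```

```bash
cat >> h.py <<'E'
HOLE=np.array([.4883,-.0535]);a=np.radians(66.97);Y=np.array([np.cos(a),np.sin(a)]);X=np.array([Y[1],-Y[0]]);ORG=HOLE+.026*X
def incase(P): d=np.atleast_2d(P)[:,:2]-ORG;return np.c_[d@X,d@Y,np.atleast_2d(P)[:,2]].round(4)
E
python3 - <<'E'
from h import *
w=load("wrist5");print("bar",incase(cast(w,[[120,157],[272,156],[430,155]],.134)),"rim front outer",incase(cast(w,[[100,137]],.102)))
s=robot.read_state();print(incase(s["tool_pos"]),s["orientation"],s["force"],s["opening"])
E
```

```text
bar [[-0.0715 -0.0929  0.134 ]
 [-0.0709  0.0009  0.134 ]
 [-0.0703  0.0984  0.134 ]] rim front outer [[-0.0803 -0.1181  0.102 ]]
[[-0.1229  0.0009  0.1685]] [-6.44303953e-01 -3.07351972e+00  1.09140468e-04] [ 0.76512404 -0.64333463  0.62811963] 0.01735362529523239
```

Request:
play_rows(deltas=[0,0,25,0,0,0,0,22,0,0,0,0,0,0,0,-15,0,0,0,0,-15,0,0,0,0,-15,0,0,0,0,-12,0,0,0,0,-12,0,0,0,0,-10,0,3,0,0,0,0,0,0,0])

```text
t: 11.65
tool_pos: [0.4742, -0.0478, 0.1197]
orientation: [-0.647, -3.074, 0.0]
force: [0.4, 0.1, -0.9]
opening: 0.0005
gripper_force: 0.0
```

Request:
play_rows(deltas=[-6,0,2,0,0,-5,0,2,0,0,0,0,0,0,0,0,0,0,0,0])

```text
t: 11.98
tool_pos: [0.4827, -0.0513, 0.1156]
orientation: [-0.645, -3.074, 0.0]
force: [0.4, 0.0, -0.5]
opening: 0.0004
gripper_force: 0.0
```

```bash
python3 - <<'E'
from h import *
s=robot.read_state();print(incase(s["tool_pos"]),s["orientation"],s["force"],s["opening"])
w=grab("wrist","wrist6");cv2.imwrite("pics/wrist6.png",w["pixels"])
E
```

```text
[[-3.200e-02 -1.000e-04  1.156e-01]] [-6.45487039e-01 -3.07388897e+00  1.68884374e-05] [ 0.427723    0.03086381 -0.52096147] 0.0004217259291181464
```

View pics/wrist6.png

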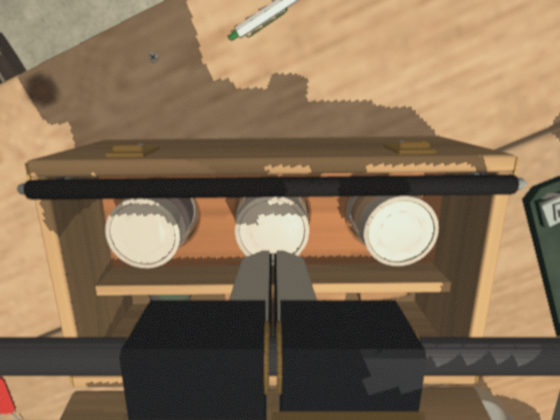

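```bash
python3 - <<'E'
from h import *
for n,cx in(("wrist1",0),("wrist4",272),("wrist5",272),("wrist6",272)):
    w=load(n);v=cv2.cvtColor(w["pixels"],cv2.COLOR_BGR2GRAY)
    if n!="wrist1":
        col=v[130:230,200:340].mean(1); r=130+np.where(col<45)[0];print(n,r.min(),r.max());p=(cx,r.mean())
    else: p=(438,125)
    e=incase(w["eye"])[0];q=incase(cast(w,p,.1))[0]
    print(n,"eye",e,[ (z,incase(cast(w,p,z))[0,:2]) for z in(.1,.12,.138)])
    th=np.linspace(0,2.2,400);B=ORG+np.outer(-.062+.05*np.cos(th),X);P=np.c_[B,.0885+.05*np.sin(th)]
    d=np.abs(proj(w,P)[:,1]-p[1]);i=np.argsort(d)[:3];print("theta",th[i],d[i],incase(P[i[0]]))
E
```

```text
wrist1 eye [-0.1373  0.1005  0.3845] [(0.1, array([-0.0608,  0.0001])), (0.12, array([-0.0662,  0.0071])), (0.138, array([-0.071 ,  0.0135]))]
theta [1.4556391  1.46115288 1.45012531] [0.01784231 0.27498826 0.31073351] [[-0.0563  0.      0.1382]]
wrist4 182 203
wrist4 eye [-0.1102  0.0027  0.2852] [(0.1, array([-0.0617,  0.0021])), (0.12, array([-0.0669,  0.0021])), (0.138, array([-0.0716,  0.0022]))]
theta [1.76441103 1.75889724 1.76992481] [0.20276866 0.462707   0.86871741] [[-0.0716  0.      0.1376]]
wrist5 150 163
wrist5 eye [-0.1086  0.0012  0.3605] [(0.1, array([-0.0649,  0.0009])), (0.12, array([-0.0683,  0.0009])), (0.138, array([-0.0713,  0.0009]))]
theta [1.75889724 1.75338346 1.76441103] [0.17956842 0.27847684 0.63768511] [[-0.0713  0.      0.1376]]
wrist6 178 195
wrist6 eye [-0.1142  0.0011  0.31  ] [(0.1, array([-0.0625,  0.0004])), (0.12, array([-0.0674,  0.0005])), (0.138, array([-0.0718,  0.0005]))]
theta [1.76441103 1.76992481 1.75889724] [0.21519456 0.35812283 0.78817383] [[-0.0716  0.      0.1376]]
```

```bash
python3 - <<'E'
from h import *
t=grab("top","top6")["pixels"];s=grab("scene","scene6")["pixels"]
f=lambda a,w,h:cv2.resize(a,(w,h),interpolation=cv2.INTER_CUBIC)
A=f(t[165:285,220:380],400,300);B=f(s[190:290,225:358],400,300);C=f(load("wrist6")["pixels"][150:300,172:372],400,300);D=f(load("scene0")["pixels"][190:290,225:358],400,300)
cv2.imwrite("pics/comp.png",np.vstack([np.hstack([A,B]),np.hstack([C,D])]))
w=load("wrist6")
print(proj(w,[np.r_[ORG-.0716*X+y*Y,.1376] for y in(-.1165,.1165)]))
E
```

```text
[[ 29.13489662 189.74381285]
 [513.45035766 183.79277722]]
```

View pics/comp.png

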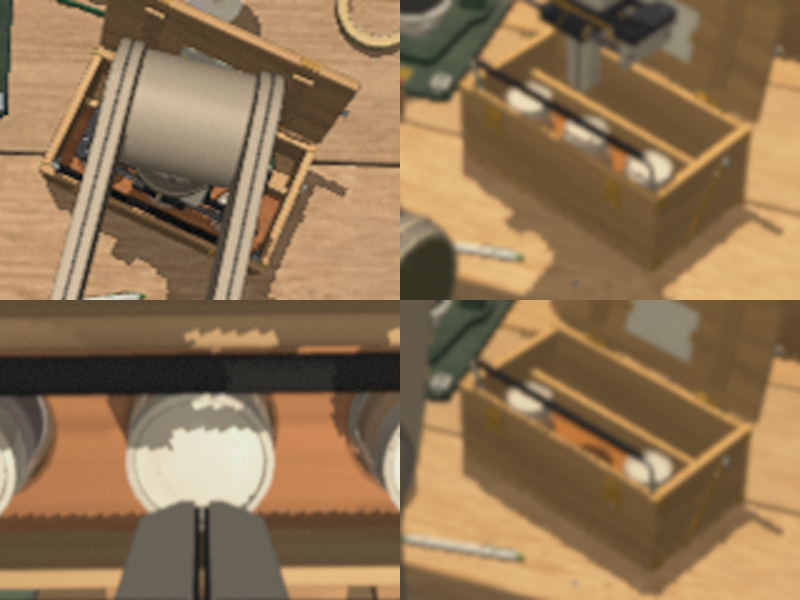

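```bash
python3 - <<'E'
from h import *
w=load("wrist6");s=robot.read_state();T=R.from_rotvec(s["orientation"])
for o in(-.02,-.015,-.01,-.005,0): 
    print(o,proj(w,s["tool_pos"]+T.apply([[0.0075,0,o],[0,0,o],[-.0075,0,o]])).round(1).tolist())
g=cv2.cvtColor(w["pixels"],cv2.COLOR_BGR2GRAY);print(g[236:272:2,[255,262,266,280,286]].T)
E
```

```text
-0.02 [[271.8, 246.9], [271.8, 260.3], [271.9, 273.4]]
-0.015 [[271.8, 243.1], [271.9, 256.2], [271.9, 269.0]]
-0.01 [[271.8, 239.5], [271.9, 252.3], [271.9, 264.9]]
-0.005 [[271.8, 236.0], [271.9, 248.6], [271.9, 261.0]]
0 [[271.9, 232.8], [271.9, 245.1], [271.9, 257.2]]
[[222 222 220 217 216 218 221 222 199 115  96 100 100  99 100  98  99  98]
 [224 225 223 222 223 221 218 166 102  99  99 101  99  99 100 100 101  98]
 [224 224 223 223 223 223 220 164  99  99 100  99  99 100  98  99 100 100]
 [226 226 225 224 224 224 221 166 100  99 100  98  99 100  99 100 100  98]
 [227 226 226 226 228 225 223 208 125 100 100 101  99  99 100  99 102 101]]
```

Request:
play_rows(deltas=[0,0,-25,0,0,0,0,-30,0,0,0,0,0,0,0,20,0,0,0,0,30,0,0,0,0,30,0,0,0,0,8,0,0,0,0,0,0,0,0,0,0,0,0,0,0])

```text
t: 12.88
tool_pos: [0.403, -0.016, 0.1713]
orientation: [0.644, 3.072, -0.0]
force: [0.1, -0.0, -0.4]
opening: 0.0005
gripper_force: 0.0
```

Request:
play_rows(deltas=[8,0,22,0,0,0,0,25,0,0,0,0,20,0,0,0,0,0,0,0,0,0,0,0,0,-14,0,0,0,0,-14,0,0,0,0,-8,0,0,0,0,-6,0,0,0,0,-3,0,0,0,0])

```text
t: 13.72
tool_pos: [0.4373, -0.0311, 0.1047]
orientation: [0.646, 3.074, 0.0]
force: [-0.7, 0.4, 1.6]
opening: 0.0004
gripper_force: 0.8
```

```bash
cat >> h.py <<'E'
def bar(tag):
    w=grab("wrist",tag);s=robot.read_state();print("tcp",incase(s["tool_pos"]),"F",s["force"].round(1))
    v=cv2.cvtColor(w["pixels"],cv2.COLOR_BGR2GRAY)
    th=np.linspace(-.1,2.2,231)
    B=ORG+np.outer(-.062+.05*np.cos(th),X);best=[]
    for y in(-.045,.045,-.09,.09,-.06,.06):   # darkness along the arc at several y
        p=proj(w,np.c_[B+y*Y,.0885+.05*np.sin(th)]);ok=(p[:,0]>1)&(p[:,0]<558)&(p[:,1]>1)&(p[:,1]<418)
        g=np.where(ok,cv2.remap(cv2.blur(v,(5,5)),p[:,:1].astype(np.float32),p[:,1:].astype(np.float32),1)[:,0],255)
        best.append((y,th[g.argmin()].round(2),g.min(),th[g<g.min()+12][[0,-1]].round(2).tolist()))
    print(best)
E
python3 -c "
from h import *
bar('w7')"
```

```text
tcp [[-0.0818  0.0005  0.1044]] F [0.6 0.6 0.7]
[(-0.045, np.float64(0.3), np.uint8(27), [-0.1, 1.77]), (0.045, np.float64(0.18), np.uint8(27), [-0.1, 1.77]), (-0.09, np.float64(-0.1), np.uint8(28), [-0.1, 1.77]), (0.09, np.float64(0.03), np.uint8(27), [-0.1, 1.78]), (-0.06, np.float64(-0.09), np.uint8(27), [-0.1, 1.76]), (0.06, np.float64(-0.01), np.uint8(27), [-0.1, 1.75])]
```

Request:
play_rows(deltas=[-4,0,0,0,0,-4,0,0,0,0,-4,0,0,0,0,-4,0,0,0,0,-4,0,0,0,0])

```text
t: 14.18
tool_pos: [0.4545, -0.0388, 0.1035]
orientation: [-0.645, -3.074, -0.0]
force: [-0.3, 0.5, -0.3]
opening: 0.0005
gripper_force: 0.7
```

```bash
python3 -c "
from h import *
bar('w8')
g=cv2.cvtColor(load('w8')['pixels'],cv2.COLOR_BGR2GRAY)
for n in('w7','w8'):
  g=cv2.cvtColor(load(n)['pixels'],cv2.COLOR_BGR2GRAY);print(n,[ (c,int(np.where(g[150:320,c]<45)[0].min())+150, (g[150:320:6,c]).tolist()) for c in(80,200,350,460)])
"
```

```text
tcp [[-0.0622  0.0002  0.1036]] F [-0.2 -1.   0.2]
[(-0.045, np.float64(0.2), np.uint8(26), [-0.1, 1.4]), (0.045, np.float64(-0.09), np.uint8(27), [-0.1, 1.4]), (-0.09, np.float64(1.39), np.uint8(31), [1.22, 1.42]), (0.09, np.float64(1.38), np.uint8(29), [-0.1, 1.42]), (-0.06, np.float64(-0.08), np.uint8(27), [-0.1, 1.39]), (0.06, np.float64(0.65), np.uint8(26), [-0.1, 1.38])]
w7 [(80, 290, [104, 107, 107, 181, 134, 106, 97, 100, 104, 98, 102, 107, 73, 77, 76, 80, 84, 111, 104, 80, 75, 77, 79, 77, 33, 43, 43, 79, 82]), (200, 290, [105, 110, 109, 105, 113, 112, 105, 104, 109, 76, 73, 74, 76, 80, 79, 83, 83, 104, 103, 136, 126, 98, 100, 81, 30, 31, 29, 28, 28]), (350, 288, [172, 179, 186, 112, 111, 112, 112, 109, 92, 76, 74, 71, 72, 75, 80, 81, 99, 104, 120, 79, 89, 75, 98, 29, 30, 33, 29, 29, 33]), (460, 286, [176, 179, 187, 182, 179, 178, 180, 181, 177, 185, 184, 74, 74, 76, 78, 81, 124, 103, 118, 65, 62, 63, 62, 27, 39, 41, 53, 61, 62])]
w8 [(80, 290, [106, 106, 98, 98, 102, 96, 104, 82, 77, 80, 79, 82, 109, 105, 81, 82, 77, 76, 72, 75, 76, 79, 78, 75, 31, 42, 42, 81, 81]), (200, 290, [108, 108, 107, 101, 107, 79, 71, 73, 74, 77, 82, 79, 101, 101, 124, 136, 136, 126, 117, 130, 134, 130, 131, 100, 29, 27, 27, 27, 27]), (350, 289, [109, 107, 108, 108, 103, 77, 76, 70, 73, 79, 79, 95, 103, 97, 81, 75, 80, 82, 94, 103, 82, 132, 140, 47, 31, 31, 28, 25, 30]), (460, 286, [177, 178, 179, 178, 174, 179, 124, 71, 75, 81, 78, 152, 176, 151, 63, 61, 65, 61, 65, 63, 64, 61, 63, 25, 36, 44, 53, 59, 57])]
```

Request:
play_rows(deltas=[-5,0,0,0,0,-5,0,0,0,0,-5,0,2,0,0,-5,0,2,0,0,-5,0,2,0,0,-4,0,2,0,0,0,0,0,0,0])

```text
t: 14.82
tool_pos: [0.4818, -0.0509, 0.0954]
orientation: [0.646, 3.074, -0.0]
force: [0.3, -0.5, -0.4]
opening: 0.0006
gripper_force: 0.0
```

```bash
python3 -c "
from h import *
bar('w9')
for n in('w9',):
  g=cv2.cvtColor(load(n)['pixels'],cv2.COLOR_BGR2GRAY);print(n,[ (c, (g[200:420:6,c]).tolist()) for c in(30,80,460,520)])
"
```

```text
tcp [[-0.0334 -0.0001  0.0956]] F [-0.4  0.4  0.1]
[(-0.045, np.float64(0.84), np.uint8(28), [0.02, 0.93]), (0.045, np.float64(0.09), np.uint8(27), [0.02, 0.93]), (-0.09, np.float64(0.88), np.uint8(29), [0.07, 0.93]), (0.09, np.float64(0.87), np.uint8(30), [0.08, 0.93]), (-0.06, np.float64(0.09), np.uint8(28), [0.02, 0.89]), (0.06, np.float64(0.13), np.uint8(28), [0.03, 0.88])]
w9 [(30, [63, 68, 75, 89, 142, 156, 178, 179, 180, 178, 154, 146, 163, 177, 173, 165, 173, 175, 183, 174, 181, 173, 173, 59, 54, 60, 62, 62, 60, 64, 170, 169, 172, 168, 164, 166, 165]), (80, [69, 68, 67, 67, 69, 84, 83, 80, 81, 85, 83, 84, 82, 28, 44, 43, 78, 81, 84, 83, 86, 85, 84, 47, 54, 58, 62, 64, 62, 58, 72, 80, 74, 91, 180, 105, 100]), (460, [63, 60, 60, 61, 62, 67, 66, 65, 66, 67, 69, 66, 24, 38, 45, 57, 83, 107, 76, 64, 66, 67, 62, 45, 62, 72, 86, 71, 63, 55, 77, 79, 81, 148, 172, 99, 79]), (520, [184, 188, 185, 185, 184, 181, 182, 183, 183, 182, 176, 181, 183, 180, 170, 167, 172, 177, 166, 164, 171, 163, 169, 60, 61, 75, 72, 64, 61, 55, 121, 169, 169, 163, 172, 164, 103])]
```

Request:
play_rows(deltas=[0,0,-20,0,0,0,0,-18,0,0,-5,0,0,0,0,-5,0,0,0,0,0,0,8,0,0,-1,0,8,0,0,-2,0,6,0,0,-2,0,5,0,0,0,0,0,0,0])

```text
t: 15.62
tool_pos: [0.4934, -0.0563, 0.1041]
orientation: [-0.645, -3.071, -0.0]
force: [-0.4, 0.1, -0.7]
opening: 0.0004
gripper_force: 0.0
```

```bash
python3 -c "
from h import *
bar('w10')"
```

```text
tcp [[-0.0198 -0.0005  0.1051]] F [-0.4  0.8  0.5]
[(-0.045, np.float64(0.79), np.uint8(30), [-0.05, 0.85]), (0.045, np.float64(0.79), np.uint8(29), [-0.04, 0.84]), (-0.09, np.float64(-0.01), np.uint8(34), [-0.04, 0.87]), (0.09, np.float64(0.82), np.uint8(34), [-0.02, 0.89]), (-0.06, np.float64(-0.02), np.uint8(30), [-0.05, 0.83]), (0.06, np.float64(0.01), np.uint8(30), [-0.04, 0.82])]
```

Request:
play_rows(deltas=[-1,0,4,0,0,-1,0,4,0,0,-1,0,4,0,0,0,0,0,0,0])

```text
t: 16.0
tool_pos: [0.4975, -0.0578, 0.0941]
orientation: [-0.646, -3.074, -0.0]
force: [0.4, 0.8, 0.2]
opening: 0.0003
gripper_force: 0.0
```

```bash
python3 -c "
from h import *
bar('w11')"
```

```text
tcp [[-0.016  -0.0003  0.0944]] F [-0.4 -0.1  0.2]
[(-0.045, np.float64(0.03), np.uint8(30), [-0.04, 0.84]), (0.045, np.float64(0.02), np.uint8(29), [-0.03, 0.83]), (-0.09, np.float64(0.8), np.uint8(29), [-0.02, 0.86]), (0.09, np.float64(0.81), np.uint8(33), [-0.01, 0.87]), (-0.06, np.float64(0.78), np.uint8(29), [-0.03, 0.83]), (0.06, np.float64(0.02), np.uint8(30), [-0.03, 0.82])]
```

Request:
play_rows(deltas=[0,0,-22,0,0,0,0,-28,0,0,7,0,0,0,0,5,0,0,0,0,0,0,0,0,0,0,0,8,0,0,0,0,7,0,0,0,0,5,0,0,0,0,5,0,0,0,0,0,0,0])

```text
t: 16.88
tool_pos: [0.4853, -0.0527, 0.1174]
orientation: [-0.645, -3.071, -0.0]
force: [0.1, 0.1, -0.1]
opening: 0.0007
gripper_force: 0.0
```

```bash
python3 -c "
from h import *
bar('w12')"
```

```text
tcp [[-0.0287 -0.0003  0.1183]] F [-0.3  0.3  0.4]
[(-0.045, np.float64(0.06), np.uint8(29), [0.0, 0.83]), (0.045, np.float64(0.77), np.uint8(28), [0.02, 0.83]), (-0.09, np.float64(0.8), np.uint8(35), [0.01, 0.87]), (0.09, np.float64(0.8), np.uint8(33), [0.03, 0.88]), (-0.06, np.float64(0.05), np.uint8(30), [-0.01, 0.82]), (0.06, np.float64(0.07), np.uint8(29), [0.0, 0.8])]
```

Request:
play_rows(deltas=[0,0,4,0,0,0,0,4,0,0,-1,0,4,0,0,0,0,0,0,0])

```text
t: 17.27
tool_pos: [0.4871, -0.0533, 0.1068]
orientation: [-0.645, -3.073, 0.0]
force: [0.1, -0.1, -0.8]
opening: 0.0004
gripper_force: 0.0
```

```bash
python3 -c "
from h import *
bar('w13')"
```

```text
tcp [[-0.0272 -0.0002  0.1072]] F [-0.3 -0.7  0.1]
[(-0.045, np.float64(0.74), np.uint8(29), [0.01, 0.85]), (0.045, np.float64(0.06), np.uint8(28), [0.02, 0.85]), (-0.09, np.float64(0.07), np.uint8(28), [0.03, 0.87]), (0.09, np.float64(0.81), np.uint8(33), [0.04, 0.89]), (-0.06, np.float64(0.18), np.uint8(29), [0.01, 0.83]), (0.06, np.float64(0.07), np.uint8(28), [0.02, 0.82])]
```

Request:
play_rows(deltas=[0,0,4,0,0,0,0,4,0,0,-1,0,4,0,0,0,0,0,0,0])

```text
t: 17.65
tool_pos: [0.4878, -0.0536, 0.0946]
orientation: [-0.645, -3.073, -0.0]
force: [-0.5, -0.6, 0.2]
opening: 0.0009
gripper_force: 0.0
```

```bash
python3 -c "
from h import *
bar('w14')
for n in('w11','w13','w14'):
  g=cv2.cvtColor(load(n)['pixels'],cv2.COLOR_BGR2GRAY);print(n,[ (g[230:330:4,c]).tolist() for c in(30,230,272)])"
```

```text
tcp [[-0.0263 -0.0003  0.095 ]] F [-0.   0.9  0.2]
[(-0.045, np.float64(0.8), np.uint8(28), [0.03, 0.88]), (0.045, np.float64(0.08), np.uint8(27), [0.03, 0.88]), (-0.09, np.float64(0.83), np.uint8(28), [0.05, 0.89]), (0.09, np.float64(0.85), np.uint8(30), [0.06, 0.9]), (-0.06, np.float64(0.78), np.uint8(28), [0.02, 0.85]), (0.06, np.float64(0.08), np.uint8(28), [0.03, 0.84])]
w11 [[106, 105, 101, 107, 115, 121, 182, 188, 186, 185, 186, 186, 186, 186, 185, 182, 174, 170, 181, 185, 182, 179, 180, 184, 182], [144, 144, 145, 141, 31, 30, 29, 30, 35, 80, 83, 80, 130, 189, 189, 160, 130, 94, 31, 31, 31, 27, 30, 28, 30], [135, 209, 226, 221, 30, 29, 28, 29, 31, 52, 52, 51, 74, 99, 96, 84, 71, 57, 48, 47, 48, 47, 49, 48, 46]]
w13 [[174, 180, 188, 187, 186, 187, 183, 178, 178, 179, 186, 184, 187, 186, 181, 178, 179, 179, 180, 181, 179, 178, 179, 176, 176], [139, 139, 139, 139, 139, 136, 101, 30, 31, 32, 25, 80, 82, 76, 177, 181, 137, 99, 29, 28, 25, 31, 26, 27, 32], [131, 204, 223, 223, 223, 219, 96, 24, 27, 31, 26, 50, 46, 48, 94, 95, 83, 75, 55, 46, 45, 43, 45, 41, 43]]
w14 [[159, 140, 170, 156, 132, 112, 107, 109, 109, 173, 178, 180, 180, 179, 178, 169, 163, 171, 180, 176, 179, 181, 178, 173, 172], [141, 137, 136, 138, 138, 140, 138, 132, 102, 29, 31, 29, 29, 65, 79, 83, 138, 98, 28, 25, 29, 27, 30, 31, 24], [132, 132, 140, 222, 223, 223, 123, 112, 83, 30, 28, 30, 20, 41, 50, 50, 95, 97, 83, 66, 52, 42, 42, 46, 46]]
```

```bash
cat >> h.py <<'E'
def bar2(tag,cols=(60,80,200,230,320,345,460,490)):
    w=load(tag);g=cv2.cvtColor(w["pixels"],cv2.COLOR_BGR2GRAY);th=np.linspace(-.1,2.2,461)
    print(tag,"eye",incase(w["eye"])[0])
    for c in cols:
        d=g[150:330,c]<38;k=np.flatnonzero(np.diff(np.r_[0,d,0]));runs=[(int(a)+150,int(b)+150) for a,b in k.reshape(-1,2) if b-a>3]
        out=[]
        for r in runs:
            m=(r[0]+r[1]-1)/2;best=None
            for t in th:
                pass
            y=incase(cast(w,(c,m),.12))[0,1];P=np.c_[ORG+np.outer(-.062+.05*np.cos(th),X)+y*Y,.0885+.05*np.sin(th)]
            e=np.abs(proj(w,P)[:,1]-m);out.append((r,th[e.argmin()].round(2),e.min().round(1)))
        print(c,out)
    m=(g<50).astype(np.uint8)
    for row in(255,260,265,270,275,280,285): 
        x=np.flatnonzero(m[row]);print(row,x.min() if len(x) else None,x.max() if len(x) else None,len(x),end="; ")
    print()
E
python3 -c "
from h import *
bar2('w9');bar2('w11');bar2('w14')"
```

```text
w9 eye [-0.1154  0.0011  0.2898]
60 [((276, 293), np.float64(0.33), np.float64(0.0))]
80 [((276, 280), np.float64(0.08), np.float64(0.0))]
200 [((274, 291), np.float64(0.3), np.float64(0.0)), ((301, 330), np.float64(0.51), np.float64(31.1))]
230 [((274, 291), np.float64(0.32), np.float64(0.0)), ((301, 330), np.float64(0.51), np.float64(31.5))]
320 [((273, 281), np.float64(0.13), np.float64(0.1)), ((302, 330), np.float64(0.5), np.float64(33.0))]
345 [((273, 283), np.float64(0.17), np.float64(0.0)), ((302, 330), np.float64(0.5), np.float64(33.3))]
460 [((271, 277), np.float64(0.88), np.float64(0.0))]
490 [((271, 277), np.float64(0.09), np.float64(0.1))]
255 270 556 9; 260 270 557 8; 265 270 559 9; 270 270 559 43; 275 51 559 346; 280 45 559 388; 285 44 559 385; 
w11 eye [-0.0981  0.0009  0.2885]
60 [((248, 264), np.float64(0.23), np.float64(0.0))]
80 [((247, 264), np.float64(0.64), np.float64(0.0))]
200 [((246, 263), np.float64(0.62), np.float64(0.0)), ((302, 330), np.float64(0.43), np.float64(59.6))]
230 [((246, 263), np.float64(0.25), np.float64(0.0)), ((301, 330), np.float64(0.43), n
[... 468 characters left out ...]
loat64(0.0))]
80 [((265, 280), np.float64(0.72), np.float64(0.0))]
200 [((265, 281), np.float64(0.62), np.float64(0.0)), ((302, 330), np.float64(0.48), np.float64(42.0))]
230 [((264, 281), np.float64(0.32), np.float64(0.0)), ((302, 330), np.float64(0.48), np.float64(42.3))]
320 [((263, 280), np.float64(0.63), np.float64(0.0)), ((302, 330), np.float64(0.47), np.float64(43.4))]
345 [((263, 280), np.float64(0.61), np.float64(0.0)), ((302, 330), np.float64(0.47), np.float64(43.6))]
460 [((261, 268), np.float64(0.08), np.float64(0.0))]
490 [((261, 268), np.float64(0.09), np.float64(0.1))]
255 270 559 7; 260 270 559 38; 265 48 559 363; 270 44 559 396; 275 43 559 391; 280 44 343 209; 285 270 275 6;
```

```bash
python3 -c "
from h import *
for n in('w9','w11','w14'):
  w=load(n);g=cv2.cvtColor(w['pixels'],cv2.COLOR_BGR2GRAY)
  print(n);r0={'w9':270,'w11':242,'w14':260}[n]
  for r in range(r0-8,r0+30,4): print(r,g[r,232:316:4].tolist())
  rr=r0+12;x=np.flatnonzero(g[rr]<60);print('ends',rr,x[x<250].min(),g[rr,495:520:2].tolist())
  for t in(.2,.3,.4,.5,.6,.7,.8,.9):
    P=[np.r_[ORG+(-.062+.05*np.cos(t))*X+y*Y,.0885+.05*np.sin(t)] for y in(-.1165,0,.1165)];print(t,proj(w,P).round(0).tolist())
"
```

```text
w9
262 [138, 150, 179, 100, 101, 98, 98, 99, 97, 87, 111, 62, 98, 98, 99, 98, 98, 97, 138, 140, 139]
266 [130, 129, 104, 99, 99, 99, 97, 98, 99, 89, 112, 63, 99, 99, 100, 97, 98, 97, 98, 130, 125]
270 [85, 78, 96, 100, 99, 99, 99, 99, 97, 87, 111, 57, 100, 98, 99, 99, 98, 99, 98, 76, 70]
274 [30, 57, 101, 99, 99, 99, 96, 98, 98, 90, 28, 62, 98, 97, 99, 98, 97, 100, 98, 80, 26]
278 [29, 84, 98, 98, 98, 96, 100, 99, 98, 84, 27, 58, 99, 98, 98, 97, 98, 98, 98, 97, 28]
282 [34, 98, 100, 96, 98, 98, 100, 100, 99, 76, 27, 53, 98, 98, 100, 98, 100, 97, 98, 96, 51]
286 [57, 100, 97, 98, 96, 101, 99, 101, 98, 78, 27, 48, 99, 99, 97, 98, 99, 97, 96, 99, 83]
290 [86, 98, 99, 98, 97, 98, 98, 98, 102, 74, 30, 47, 98, 98, 98, 97, 97, 100, 99, 99, 96]
294 [98, 99, 98, 99, 99, 99, 99, 97, 100, 70, 46, 43, 99, 99, 97, 99, 99, 98, 99, 99, 99]
298 [95, 97, 93, 94, 94, 96, 95, 95, 96, 66, 51, 41, 96, 98, 97, 95, 96, 93, 96, 93, 94]
ends 282 44 [40, 44, 40, 64, 162, 187, 184, 182, 183, 184, 180, 172, 175]
0.2 [[71.0, 281.0], [272.0, 279.0], [474.0, 277.0]]
0.3 [[66.0, 284.0], [272.0, 281.0], [479.0, 279.
[... 2566 characters left out ...]
98, 97, 99, 98, 99, 48]
284 [82, 98, 101, 98, 98, 100, 98, 99, 98, 77, 52, 52, 100, 98, 100, 100, 97, 98, 99, 98, 87]
288 [86, 98, 99, 98, 97, 97, 100, 98, 98, 77, 48, 47, 101, 100, 100, 99, 98, 97, 96, 99, 95]
ends 272 43 [46, 45, 43, 44, 107, 165, 183, 187, 185, 183, 185, 187, 176]
0.2 [[69.0, 272.0], [273.0, 269.0], [477.0, 267.0]]
0.3 [[64.0, 274.0], [273.0, 271.0], [482.0, 269.0]]
0.4 [[58.0, 275.0], [272.0, 272.0], [487.0, 270.0]]
0.5 [[53.0, 275.0], [272.0, 273.0], [493.0, 270.0]]
0.6 [[47.0, 274.0], [272.0, 272.0], [498.0, 269.0]]
0.7 [[42.0, 273.0], [272.0, 270.0], [504.0, 267.0]]
0.8 [[36.0, 270.0], [272.0, 267.0], [510.0, 264.0]]
0.9 [[30.0, 266.0], [272.0, 263.0], [515.0, 260.0]]
```

Request:
play_rows(deltas=[-2,0,3,0,0,-2,0,3,0,0,-2,0,3,0,0,0,0,0,0,0])

```text
t: 18.03
tool_pos: [0.494, -0.0562, 0.0861]
orientation: [-0.646, -3.074, 0.0]
force: [0.5, -0.4, -0.1]
opening: 0.0005
gripper_force: 0.0
```

```bash
cat >> h.py <<'E'
def keeper(tag,new=True):
    w=grab("wrist",tag) if new else load(tag);s=robot.read_state();print("tcp",incase(s["tool_pos"])[0],"F",s["force"].round(1),"op",s["opening"].round(4))
    g=cv2.cvtColor(w["pixels"],cv2.COLOR_BGR2GRAY);th=np.linspace(-.1,2.1,221);out=[]
    for y in(-.04,-.035,-.03,.03,.035,.04):
        P=np.c_[ORG+np.outer(-.062+.05*np.cos(th),X)+y*Y,.0885+.05*np.sin(th)];p=proj(w,P)
        col=int(round(p[80,0]));d=g[:,col]<42;k=np.flatnonzero(np.diff(np.r_[0,d,0])).reshape(-1,2)
        r=[(a,b) for a,b in k if 8<b-a<30 and a>120 and b<300]
        if not r: continue
        a,b=r[0];m=(a+b-1)/2;out.append((col,int(a),int(b)))
        x=np.flatnonzero(g[int(m)+1]<62);L=x[x<240].min();
        e=np.abs(proj(w,P)[:,1]-m);P2=P+np.r_[(-.1165-y)*Y,0];eL=np.abs(proj(w,P2)[:,0]-L)
        out.append((int(L),th[eL.argmin()].round(2),th[e<1].round(2)[[0,-1]].tolist()))
    print(out)
E
python3 -c "
from h import *
keeper('w14',0);keeper('w15')"
```

```text
Traceback (most recent call last):
  File "h.py", line 56, in keeper
    w=grab("wrist",tag) if new else load(tag);s=robot.read_state();print("tcp",incase(s["tool_pos"])[0],"F",s["force"].round(1),"op",s["opening"].round(4))
                                                                                                                                     ^^^^^^^^^^^^^^^^^^
AttributeError: 'float' object has no attribute 'round'
```

```bash
sed -i 's/s\["opening"\].round(4)/round(s["opening"],4)/' h.py; python3 -c "
from h import *
keeper('w14',0);keeper('w15')"
```

```text
tcp [-0.0197 -0.0003  0.0861] F [ 0.5 -0.4 -0.1] op 0.0005
[(193, 264, 282), (42, np.float64(0.69), [0.27, 0.67]), (203, 264, 282), (42, np.float64(0.69), [0.27, 0.67]), (213, 264, 282), (42, np.float64(0.69), [0.28, 0.66]), (332, 263, 280), (43, np.float64(0.68), [0.26, 0.67]), (342, 263, 280), (43, np.float64(0.68), [0.27, 0.66]), (352, 263, 280), (43, np.float64(0.68), [0.28, 0.66])]
tcp [-0.0199 -0.0003  0.0863] F [-0.   0.5  0.6] op 0.0003
[(188, 261, 279), (41, np.float64(0.5), [0.33, 0.6]), (199, 261, 278), (41, np.float64(0.5), [0.3, 0.62]), (209, 261, 278), (41, np.float64(0.5), [0.31, 0.62]), (335, 259, 277), (41, np.float64(0.5), [0.3, 0.62]), (346, 259, 277), (41, np.float64(0.5), [0.3, 0.61]), (356, 259, 277), (41, np.float64(0.5), [0.31, 0.6])]
```

Request:
play_rows(deltas=[-2,0,4,0,0,-2,0,4,0,0,-1,0,4,0,0,-1,0,4,0,0,0,0,0,0,0])

```text
t: 18.5
tool_pos: [0.4988, -0.0585, 0.0695]
orientation: [-0.645, -3.073, 0.0]
force: [-0.5, -0.5, -0.8]
opening: 0.0003
gripper_force: 0.0
```

```bash
python3 -c "
from h import *
keeper('w16')"
```

```text
tcp [-0.0144 -0.0004  0.0699] F [-0.5  0.4 -0.6] op 0.0004
[(179, 260, 276), (41, np.float64(0.15), [0.06, 0.85]), (191, 259, 276), (41, np.float64(0.15), [0.05, 0.86]), (203, 260, 276), (41, np.float64(0.15), [0.06, 0.85]), (342, 258, 275), (41, np.float64(0.15), [0.06, 0.84]), (354, 258, 275), (41, np.float64(0.15), [0.06, 0.84]), (366, 258, 275), (41, np.float64(0.15), [0.07, 0.84])]
```

Request:
play_rows(deltas=[-1,0,3,0,0,0,0,2,0,0,0,0,2,0,0,0,0,2,0,0,0,0,0,0,0])

```text
t: 18.97
tool_pos: [0.5009, -0.0591, 0.0647]
orientation: [0.645, 3.074, -0.0]
force: [-12.1, 2.8, 24.3]
opening: 0.0003
gripper_force: 12.4
```

```bash
python3 -c "
from h import *
keeper('w17')"
```

```text
tcp [-0.0123 -0.0003  0.0646] F [-12.2   1.2  24.7] op 0.0004
[(175, 257, 274), (39, np.float64(0.07), [-0.01, 0.92]), (188, 257, 274), (39, np.float64(0.07), [-0.01, 0.92]), (200, 257, 274), (39, np.float64(0.07), [-0.01, 0.91]), (344, 255, 272), (39, np.float64(0.07), [-0.02, 0.92]), (356, 255, 272), (39, np.float64(0.07), [-0.02, 0.91]), (368, 255, 272), (39, np.float64(0.07), [-0.02, 0.91])]
```

Request:
play_rows(deltas=[0,0,0,0,0,0,0,-4,0,0,0,0,-10,0,0,0,0,-30,0,0,0,0,-35,0,0,0,0,-35,0,0,0,0,-20,0,0,0,0,0,0,0])

```text
t: 19.68
tool_pos: [0.5034, -0.0596, 0.2023]
orientation: [0.644, 3.065, -0.0]
force: [-0.3, -1.2, 1.0]
opening: 0.0002
gripper_force: 0.0
```

```bash
python3 -c "
from h import *
w=grab('wrist','w18');s=robot.read_state();print(incase(s['tool_pos']),s['force'],s['orientation'])
for y,c in((-.086,1),(0,1),(.086,1)):
  pass
g=cv2.cvtColor(w['pixels'],cv2.COLOR_BGR2GRAY);th=np.linspace(-.1,2.1,221)
for y in(-.05,-.04,.04,.05):
  P=np.c_[ORG+np.outer(-.062+.05*np.cos(th),X)+y*Y,.0885+.05*np.sin(th)];p=proj(w,P);col=int(p[10,0].round())
  d=g[:,col]<45;k=np.flatnonzero(np.diff(np.r_[0,d,0])).reshape(-1,2);print(col,[tuple(map(int,r)) for r in k if r[1]-r[0]>5],'rows th 0,.08,.3:',p[[10,18,40],1].round(1))
for q in proj(w,[np.r_[HOLE+t*Y,.082] for t in(-.086,0,.086)]): print(q.round(),cap(w,q,.082,45))
t=load('top0');print('glass',incase(cast(t,(310,149),.2)),incase(cast(t,(306,167),0)))
"
```

```text
[[-1.080e-02  1.000e-04  1.993e-01]] [ 0.42372131  0.01364921 -0.67897691] [ 6.44284509e-01  3.06853784e+00 -7.89428916e-05]
213 [(301, 420)] rows th 0,.08,.3: [190.4 191.5 192.5]
225 [(186, 194), (301, 420)] rows th 0,.08,.3: [190.3 191.3 192.3]
318 [(185, 193), (301, 411)] rows th 0,.08,.3: [189.1 190.1 191.1]
329 [(185, 192), (301, 411)] rows th 0,.08,.3: [189.  190.  190.9]
[172. 173.] [ 453.4 -131.4   49.7  452.4 -131.6   44.7   49.3]
[271. 172.] [484.9 -52.5  49.3 484.4 -52.3  44.3  49.6]
[370. 171.] [520.6  25.2  49.7 519.2  25.7  45.8  49.4]
glass [[0.2045 0.0412 0.2   ]] [[0.2115 0.0383 0.    ]]
```

Request:
play_rows(deltas=[0,0,-25,7,50,0,0,-35,7,50,0,0,-35,7,50,0,0,-20,7,50,0,0,0,7,50,0,0,0,7,50,0,0,0,7,50,0,0,0,7,50,0,0,0,7,50,0,0,0,7,50])

```text
t: 20.57
tool_pos: [0.4996, -0.0588, 0.3088]
orientation: [-2.297, -2.14, 0.003]
force: [-0.1, 0.0, 0.5]
opening: 0.0498
gripper_force: 0.0
```

Request:
play_rows(deltas=[0,0,0,7,50,0,0,0,7,50,0,0,0,6,50,0,0,0,0,50,0,0,0,0,50])

```text
t: 20.98
tool_pos: [0.4998, -0.0588, 0.3094]
orientation: [-2.626, -1.721, 0.002]
force: [-0.6, 0.1, 0.1]
opening: 0.0503
gripper_force: 0.0
```

```bash
python3 -c "
from h import *
w=grab('wrist','w19');cv2.imwrite('pics/w19.png',w['pixels']);s=robot.read_state();print(s['t'],incase(s['tool_pos']),s['orientation'],incase(w['eye']))
M=R.from_rotvec(s['orientation']).as_matrix();print('tool y in case',X@M[:2,1],Y@M[:2,1])
P=lambda x,y,z:np.r_[ORG+x*X+y*Y,z]
print('lid inner edge',proj(w,[P(.1164,y,.2578) for y in(-.14,0,.14)]).round(),'outer',proj(w,[P(.128,y,.255) for y in(-.14,0,.14)]).round())
g=cv2.cvtColor(w['pixels'],cv2.COLOR_BGR2GRAY);
h=cv2.cvtColor(w['pixels'],cv2.COLOR_BGR2HSV)
for r in(120,150,180,210): print(r,g[r,270:470:5].tolist())
"
```

```text
21.0333 [[-0.0132 -0.0004  0.3096]] [-2.62615509e+00 -1.72187663e+00  1.99492473e-03] [[-0.0123  0.0821  0.5037]]
tool y in case 0.9999651980720665 -0.00815324619972041
lid inner edge [[434. 378.]
 [458. 215.]
 [491. -11.]] outer [[447. 376.]
 [473. 213.]
 [508. -10.]]
120 [67, 39, 127, 130, 125, 65, 118, 174, 128, 96, 135, 148, 70, 95, 62, 62, 73, 143, 119, 68, 76, 77, 75, 77, 71, 77, 76, 76, 75, 77, 75, 74, 74, 73, 73, 69, 70, 69, 74, 74]
150 [75, 40, 90, 119, 122, 61, 139, 168, 163, 158, 124, 98, 97, 85, 63, 64, 125, 157, 112, 72, 73, 104, 105, 105, 104, 103, 105, 105, 77, 71, 71, 73, 74, 71, 67, 73, 71, 74, 71, 100]
180 [87, 37, 120, 127, 120, 63, 152, 159, 84, 131, 149, 85, 92, 67, 60, 67, 159, 140, 72, 73, 87, 105, 105, 105, 106, 106, 103, 104, 73, 72, 76, 72, 69, 69, 68, 72, 77, 72, 88, 160]
210 [53, 38, 99, 122, 117, 68, 154, 158, 133, 89, 84, 87, 93, 63, 64, 70, 170, 128, 74, 73, 104, 104, 106, 107, 108, 107, 115, 73, 73, 78, 72, 71, 75, 72, 73, 68, 71, 81, 158, 166]
```

Request:
play_rows(deltas=[0,22,0,0,60,0,33,0,0,60,0,33,0,0,60,0,33,0,0,60,0,11,0,0,60,0,0,15,0,60,0,0,30,0,60,0,0,25,0,60,0,0,15,0,60,0,0,0,0,60])

```text
t: 21.87
tool_pos: [0.6185, -0.1114, 0.2199]
orientation: [-2.623, -1.718, 0.009]
force: [-0.2, 0.3, -0.9]
opening: 0.0601
gripper_force: 0.0
```

```bash
cat >> h.py <<'E'
def lid(tag):
    w=grab("wrist",tag);s=robot.read_state();print(round(s["t"],2),incase(s["tool_pos"])[0],"F",s["force"].round(1),"op",round(s["opening"],4),"gf",round(s["gripper_force"],1),"eye",incase(w["eye"])[0])
    g=cv2.cvtColor(w["pixels"],cv2.COLOR_BGR2GRAY);th=np.linspace(.3,1.9,161)
    for y in(.06,.05,.04,-.06):
        E=lambda o:np.c_[ORG+np.outer(.08-.16*np.cos(th)+o*np.sin(th),X)+y*Y,.102+.16*np.sin(th)+o*np.cos(th)]
        pi,po=proj(w,E(0)),proj(w,E(.012));r=int(pi[110,1]);
        if not 0<=r<420: continue
        print("y",y,"row",r,"inner/outer col at 1.8,1.57,1.3,1.05:",[(round(pi[i,0]),round(po[i,0])) for i in(150,127,100,75)]);print(g[r,150:420:5].tolist())
E
python3 -c "
from h import *
lid('w20')"
```

```text
21.92 [ 0.1175 -0.0022  0.2228] F [-0.3 -0.4 -0.2] op 0.0601 gf 0.0 eye [0.1188 0.0804 0.4142]
y 0.06 row 145 inner/outer col at 1.8,1.57,1.3,1.05: [(271, 298), (182, 211), (86, 109), (24, 38)]
[112, 113, 112, 112, 155, 146, 70, 68, 79, 153, 99, 124, 126, 68, 127, 143, 80, 90, 67, 69, 62, 66, 60, 67, 86, 143, 161, 157, 149, 113, 141, 88, 82, 82, 83, 87, 85, 88, 102, 137, 141, 137, 133, 146, 152, 153, 153, 151, 154, 151, 170, 167, 170, 171]
y 0.05 row 169 inner/outer col at 1.8,1.57,1.3,1.05: [(271, 298), (184, 212), (89, 113), (28, 42)]
[88, 72, 87, 95, 118, 155, 70, 70, 66, 152, 135, 111, 92, 66, 94, 142, 97, 84, 94, 108, 63, 70, 66, 68, 85, 143, 160, 158, 150, 104, 87, 86, 88, 87, 86, 82, 85, 87, 85, 88, 84, 85, 85, 100, 125, 141, 149, 151, 138, 157, 164, 165, 160, 160]
y 0.04 row 192 inner/outer col at 1.8,1.57,1.3,1.05: [(271, 297), (186, 214), (93, 116), (33, 47)]
[81, 78, 93, 114, 107, 153, 126, 68, 70, 138, 91, 122, 131, 111, 57, 146, 131, 73, 99, 95, 69, 68, 65, 66, 83, 142, 160, 160, 149, 114, 142, 91, 86, 82, 80, 82, 80, 88, 82, 106, 137, 141, 141, 140, 143, 149, 143, 137, 120, 117, 94, 138, 129, 131]
y -0.06 row 380 inner/outer col at 1.8,1.57,1.3,1.05: [(273, 295), (201, 225), (122, 142), (68, 81)]
[35, 65, 65, 64, 66, 64, 140, 149, 144, 146, 148, 150, 137, 145, 147, 147, 152, 147, 150, 146, 112, 61, 139, 91, 67, 133, 152, 147, 127, 81, 137, 139, 96, 96, 98, 104, 110, 118, 139, 138, 124, 128, 151, 164, 72, 74, 73, 75, 72, 39, 21, 20, 61, 60]
```

Request:
play_rows(deltas=[0,0,8,0,36,0,0,0,0,36,0,0,0,0,36,0,0,0,0,36,0,-8,-1,0,36,0,-8,-1,0,36,0,-8,-1,0,36,0,-8,-1,0,36,0,0,0,0,36], newtons=5)

```text
t: 22.67
tool_pos: [0.5907, -0.0984, 0.2226]
orientation: [2.63, 1.718, 0.001]
force: [-0.7, -0.3, -1.0]
opening: 0.0363
gripper_force: 0.0
```

```bash
python3 -c "
from h import *
lid('w21')"
```

```text
22.72 [ 0.0864 -0.0014  0.2224] F [-0.2  0.5 -0.2] op 0.0361 gf 0.1 eye [0.0866 0.0811 0.417 ]
y 0.06 row 147 inner/outer col at 1.8,1.57,1.3,1.05: [(342, 368), (257, 286), (159, 184), (91, 108)]
[118, 110, 38, 34, 102, 121, 122, 120, 121, 119, 107, 168, 73, 73, 159, 87, 81, 82, 78, 64, 94, 88, 90, 71, 64, 65, 66, 135, 170, 173, 169, 150, 144, 149, 144, 151, 87, 86, 89, 88, 92, 92, 94, 96, 147, 149, 147, 148, 143, 132, 159, 160, 161, 167]
y 0.05 row 170 inner/outer col at 1.8,1.57,1.3,1.05: [(341, 367), (258, 286), (162, 186), (95, 111)]
[197, 198, 66, 39, 94, 106, 93, 77, 104, 118, 96, 169, 111, 73, 154, 106, 73, 66, 62, 80, 92, 89, 90, 72, 97, 65, 69, 135, 171, 171, 167, 141, 160, 160, 128, 93, 90, 93, 91, 90, 88, 92, 92, 90, 94, 90, 90, 89, 92, 139, 137, 145, 153, 131]
y 0.04 row 192 inner/outer col at 1.8,1.57,1.3,1.05: [(341, 365), (258, 286), (164, 188), (98, 114)]
[194, 195, 179, 40, 36, 167, 88, 83, 102, 123, 113, 163, 153, 72, 115, 128, 80, 85, 79, 62, 90, 83, 90, 73, 95, 65, 66, 136, 171, 172, 169, 138, 153, 158, 157, 149, 93, 90, 86, 90, 86, 90, 95, 87, 129, 149, 151, 150, 151, 150, 164, 150, 154, 159]
y -0.06 row 378 inner/outer col at 1.8,1.57,1.3,1.05: [(332, 354), (263, 286), (182, 203), (124, 139)]
[47, 49, 45, 48, 46, 119, 98, 73, 65, 22, 71, 70, 71, 140, 158, 160, 147, 157, 158, 154, 161, 160, 163, 156, 101, 112, 64, 91, 97, 93, 86, 128, 152, 87, 145, 147, 95, 79, 75, 78, 25, 53, 62, 86, 72, 43, 47, 49, 49, 48, 49, 44, 45, 47]
```

Request:
play_rows(deltas=[0,-7,1,0,36,0,-7,1,0,36,0,-7,1,0,36,0,-6,1,0,36,0,-6,1,0,36,0,0,0,0,36])

```text
t: 23.22
tool_pos: [0.5605, -0.0853, 0.2164]
orientation: [-2.63, -1.718, 0.001]
force: [0.6, -0.9, -0.1]
opening: 0.036
gripper_force: 0.0
```

```bash
python3 -c "
from h import *
lid('w22')"
```

```text
23.27 [ 0.0535 -0.001   0.2167] F [ 1.3 -0.7  0.3] op 0.0361 gf 0.0 eye [0.0539 0.0814 0.4108]
y 0.06 row 148 inner/outer col at 1.8,1.57,1.3,1.05: [(425, 450), (338, 368), (234, 261), (157, 176)]
[75, 114, 122, 118, 113, 119, 120, 112, 96, 36, 37, 114, 118, 118, 75, 72, 66, 82, 95, 54, 92, 86, 84, 123, 152, 159, 160, 147, 111, 84, 86, 88, 85, 87, 147, 159, 156, 156, 154, 148, 141, 148, 90, 82, 89, 82, 91, 88, 92, 91, 140, 143, 146, 143]
y 0.05 row 172 inner/outer col at 1.8,1.57,1.3,1.05: [(422, 447), (337, 366), (235, 262), (159, 178)]
[65, 111, 116, 177, 185, 195, 196, 194, 197, 79, 39, 101, 103, 89, 96, 67, 67, 67, 98, 60, 95, 83, 72, 120, 153, 159, 159, 142, 109, 82, 85, 88, 83, 84, 148, 150, 153, 160, 160, 159, 112, 90, 91, 92, 90, 89, 92, 89, 93, 90, 90, 89, 88, 89]
y 0.04 row 196 inner/outer col at 1.8,1.57,1.3,1.05: [(420, 444), (336, 365), (236, 262), (161, 180)]
[67, 74, 117, 165, 194, 189, 193, 191, 192, 170, 38, 40, 176, 76, 100, 70, 68, 66, 97, 67, 90, 88, 82, 121, 152, 159, 160, 143, 108, 83, 87, 86, 86, 84, 148, 157, 152, 146, 151, 152, 154, 153, 122, 87, 87, 87, 86, 87, 101, 133, 150, 145, 149, 150]
y -0.06 row 387 inner/outer col at 1.8,1.57,1.3,1.05: [(399, 420), (328, 353), (244, 266), (179, 196)]
[47, 46, 47, 45, 46, 63, 121, 70, 25, 23, 70, 68, 68, 152, 147, 152, 155, 153, 150, 150, 161, 153, 144, 134, 127, 114, 121, 126, 89, 83, 79, 109, 154, 159, 151, 148, 157, 75, 76, 77, 21, 26, 58, 90, 46, 44, 49, 46, 45, 45, 48, 50, 42, 49]
```

Request:
play_rows(deltas=[0,0,0,0,36,0,0,0,0,36,0,0,0,0,36,0,0,0,0,36])

```text
t: 23.6
tool_pos: [0.5618, -0.086, 0.2168]
orientation: [-2.631, -1.717, -0.0]
force: [0.1, 0.2, 0.1]
opening: 0.0358
gripper_force: 0.3
```

```bash
python3 -c "
from h import *
lid('w23')" | head -3
```

```text
23.65 [ 0.0543 -0.0012  0.2168] F [ 0.3 -0.2  0.1] op 0.0361 gf 0.2 eye [0.0552 0.0813 0.4111]
y 0.06 row 148 inner/outer col at 1.8,1.57,1.3,1.05: [(421, 446), (334, 364), (230, 258), (154, 173)]
[106, 122, 120, 116, 116, 121, 116, 112, 66, 41, 31, 81, 71, 73, 73, 68, 79, 149, 154, 154, 153, 125, 88, 83, 92, 91, 92, 95, 91, 93, 89, 92, 92, 91, 158, 159, 156, 155, 152, 147, 143, 147, 85, 85, 86, 87, 90, 91, 94, 95, 143, 147, 142, 145]
```

Request:
play_rows(deltas=[0,-4,1,0,36,0,-6,2,0,36,0,-6,2,0,36,0,-6,3,0,36,0,-6,3,0,36,0,-5,3,0,36,0,-3,1,0,36,0,0,0,0,36,0,0,0,0,36,0,0,0,0,36])

```text
t: 24.48
tool_pos: [0.5289, -0.0714, 0.2019]
orientation: [2.63, 1.717, 0.0]
force: [-0.5, 0.1, -0.5]
opening: 0.0359
gripper_force: 0.4
```

```bash
python3 -c "
from h import *
lid('w24')"
```

```text
24.53 [ 0.0184 -0.0007  0.2019] F [-1.  -0.  -0.7] op 0.0362 gf 0.5 eye [0.0191 0.0818 0.3962]
y 0.06 row 154 inner/outer col at 1.8,1.57,1.3,1.05: [(532, 558), (440, 473), (321, 353), (229, 253)]
[126, 146, 128, 68, 70, 63, 64, 109, 115, 113, 111, 84, 67, 62, 82, 93, 69, 132, 137, 139, 145, 119, 104, 103, 97, 99, 108, 108, 108, 107, 102, 111, 114, 111, 113, 108, 104, 108, 109, 114, 107, 99, 103, 150, 151, 148, 141, 138, 139, 87, 84, 83, 80, 85]
y 0.05 row 180 inner/outer col at 1.8,1.57,1.3,1.05: [(527, 553), (437, 469), (320, 352), (230, 253)]
[150, 143, 141, 79, 71, 68, 61, 106, 112, 133, 167, 188, 140, 113, 111, 108, 102, 126, 139, 139, 142, 124, 104, 104, 100, 100, 105, 107, 109, 109, 101, 110, 113, 112, 112, 109, 104, 109, 109, 111, 106, 95, 106, 144, 153, 150, 151, 93, 90, 87, 86, 87, 86, 84]
y 0.04 row 205 inner/outer col at 1.8,1.57,1.3,1.05: [(522, 547), (433, 465), (319, 350), (231, 254)]
[152, 137, 143, 127, 65, 70, 65, 71, 108, 111, 171, 184, 176, 108, 109, 107, 106, 110, 137, 138, 141, 125, 107, 103, 101, 101, 101, 107, 109, 112, 104, 104, 111, 110, 110, 109, 105, 107, 105, 109, 107, 100, 133, 143, 138, 145, 147, 148, 147, 145, 141, 116, 121, 132]
y -0.06 row 410 inner/outer col at 1.8,1.57,1.3,1.05: [(483, 504), (408, 434), (314, 340), (240, 259)]
[46, 43, 42, 47, 39, 16, 22, 20, 24, 22, 59, 66, 149, 138, 148, 146, 139, 147, 135, 78, 75, 121, 125, 99, 100, 98, 100, 105, 106, 105, 102, 97, 106, 93, 96, 96, 116, 104, 70, 67, 22, 20, 25, 31, 32, 50, 48, 49, 50, 46, 49, 47, 47, 46]
```

Request:
play_rows(deltas=[0,-1,0,0,34,0,-1,0,0,32,0,-1,0,0,30,0,-1,0,0,28,0,-1,0,0,26,0,-1,0,0,24,0,-1,0,0,20,0,0,0,0,16,0,0,0,0,10,0,0,0,0,10], newtons=6)

```text
t: 25.37
tool_pos: [0.5224, -0.0686, 0.2021]
orientation: [2.63, 1.717, 0.001]
force: [-2.0, 1.8, 3.0]
opening: 0.0193
gripper_force: 5.5
```

Request:
play_rows(deltas=[0,0,0,0,10,0,0,0,0,10,0,0,0,0,10,0,0,0,0,10,0,0,0,0,10,0,0,0,0,10])

```text
t: 25.87
tool_pos: [0.5223, -0.0686, 0.2019]
orientation: [2.631, 1.717, 0.0]
force: [-2.8, 1.1, 4.6]
opening: 0.0192
gripper_force: 5.8
```

```bash
python3 -c "
from h import *
lid('w25')"
```

```text
25.92 [ 0.0112 -0.0006  0.2019] F [-3.4  1.1  4.8] op 0.0191 gf 5.8 eye [0.012  0.0818 0.3963]
y 0.06 row 154 inner/outer col at 1.8,1.57,1.3,1.05: [(551, 577), (459, 492), (340, 372), (246, 270)]
[157, 146, 136, 150, 117, 68, 71, 67, 105, 117, 123, 118, 115, 70, 65, 77, 90, 94, 28, 26, 65, 137, 144, 143, 149, 120, 105, 107, 102, 107, 108, 108, 111, 105, 116, 113, 114, 114, 112, 105, 112, 111, 109, 107, 107, 157, 153, 149, 141, 143, 89, 85, 87, 85]
y 0.05 row 180 inner/outer col at 1.8,1.57,1.3,1.05: [(546, 571), (456, 488), (338, 370), (246, 271)]
[152, 153, 161, 152, 143, 69, 74, 66, 74, 116, 122, 174, 192, 193, 165, 117, 115, 113, 65, 22, 43, 138, 142, 143, 146, 119, 105, 107, 101, 103, 112, 112, 111, 106, 115, 112, 116, 111, 109, 109, 109, 112, 110, 99, 121, 154, 153, 156, 98, 93, 89, 88, 90, 86]
y 0.04 row 205 inner/outer col at 1.8,1.57,1.3,1.05: [(541, 565), (452, 484), (337, 369), (247, 271)]
[155, 156, 145, 132, 145, 108, 71, 70, 64, 111, 112, 131, 167, 191, 184, 112, 111, 112, 98, 25, 34, 134, 142, 142, 145, 119, 105, 109, 103, 104, 105, 112, 114, 105, 109, 114, 119, 110, 108, 109, 110, 114, 108, 104, 149, 142, 147, 151, 153, 153, 152, 151, 117, 115]
y -0.06 row 410 inner/outer col at 1.8,1.57,1.3,1.05: [(498, 519), (424, 450), (329, 355), (253, 274)]
[42, 44, 39, 42, 45, 46, 43, 45, 47, 48, 46, 43, 34, 36, 18, 20, 29, 86, 152, 152, 155, 136, 121, 106, 130, 137, 100, 101, 100, 108, 112, 110, 81, 35, 34, 35, 48, 46, 48, 49, 49, 50, 48, 52, 50, 49, 47, 49, 48, 49, 48, 48, 48, 47]
```

```bash
python3 -c "
from h import *
w=load('w25');g=cv2.cvtColor(w['pixels'],cv2.COLOR_BGR2GRAY)
for y in(.05,.06,.07,.08):
  for t in(0,.08,.3):print(t,proj(w,np.r_[ORG+(-.062+.05*np.cos(t))*X+y*Y,.0885+.05*np.sin(t)]).round(1),end=' ')
  q=proj(w,np.r_[ORG-.012*X+y*Y,.0885])[0];r=int(q[1]);d=np.flatnonzero(g[r,180:300]<45)+180;print('dark',d.min(),d.max()) if len(d) else print()
d=np.array(robot.read_state()['dq']);print(d.round(3))
robot.close_job()
"
```

```text
0 [[244.  134.9]] 0.08 [[243.4 135.4]] 0.3 [[239.7 136.9]] dark 239 248
0 [[243.5 122.5]] 0.08 [[243.  122.8]] 0.3 [[239.2 123.9]] dark 238 248
0 [[243.1 109.8]] 0.08 [[242.5 110. ]] 0.3 [[238.7 110.6]] dark 238 245
0 [[242.7  96.9]] 0.08 [[242.1  96.9]] 0.3 [[238.2  97.1]] dark 238 245
[ 0.001 -0.001 -0.001 -0.    -0.     0.   ]
the job is handed in; nothing more can be done
```

I handed the job in with the spare jar in the middle hole, the keeper bar down over the three jars, and the lid pinched in the gripper at about 60.7° open (1.06 rad); the hand-in call gave no verdict, so these are my own camera and force readings.

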